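# Spread snap ring held at the barrel hub's groove

## Robot

A 7-joint arm with a two-finger parallel gripper is mounted at the origin on the work surface. World frame = base frame: x ahead of the robot, y to its left, z up, the work surface at z = 0. Lengths are in m, angles in rad, forces in N, time in s.
With the tool pointing down it reaches from about 0.4 to 0.9 m from the base axis. Payload 5.6 kg.
Tool frame: the origin (TCP) lies midway between the tips of the shut fingers; the grasp point (between the pads) lies 19 mm behind it; y points along the fingers, z is the direction in which the jaws open and shut, and the axes are right-handed (so a half turn about y gives the same grasp; the last joint's range is limited). The gripper opens to 92 mm and grips with 3 to 60 N. Pads are 20 mm wide; open, the fingers measure 128 mm over their backs; the gripper's body (75 mm by 189 mm) begins 69 mm behind the grasp point.
Start: joints at [-1.18, 0.468, -0.012, 1.603, 0.006, 1.071, -0.056], TCP at [0.273, 0.59, 0.215] pointing down, gripper open.
Joint ranges: [-2.53, 2.53], [-0.31, 2.02], [-1.57, 1.55], [0.28, 2.44], [-1.29, 4.43], [0.15, 1.84], [-2.92, 2.92]. Speed limits (rad/s): [2.57, 2.57, 3.14, 3.14, 3.14, 3.14, 3.14].

## Interface

Orientations are given as a 3x3 rotation matrix whose columns are the frame's x, y, z axes.
In Python, from station import env, effector, solver, viewer, workorder, search_frame, tip_of gives the robot as it stands. Calls block until the motion is done:
- env.reach(position, orientation): joint-space move of the TCP to a pose.
- env.movel(position, frame=None, rate=0.15): straight line of the TCP; frame=None keeps the orientation; rate is the mean speed in m/s.
- env.goto_joints(angles): joint-space move.
- effector.release() and effector.grasp(squeeze=None): open the fingers fully, or close them until they stop; squeeze is the grip in N (None keeps the last).
- env.pause(seconds).
- solver.inverse_kinematics(position, orientation): joint angles nearest the present ones, or None.
- env.sense(): the state.
- viewer.read_camera(name): name is "side" or "top"; returns (picture, depth): 384x512x3 uint8, red, green, blue; 384x512 float32, m along the optical axis (not along the pixel's ray), 0 where there is no reading.
- viewer.camera_info(name): a dict with "intrinsics" (3x3 intrinsics, pixels), "eye" and "rotation" of the camera in the world. Camera axes: x right, y up, looking along -z (the intrinsics and any distortion apply to the point x, -y, -z); pixel columns grow to the right and rows downward; lengths in m; the calibration is good to about 2 mm. A picture is of the moment at which its call begins. camera_info takes no time and is no camera call.
A pose or a line that the arm cannot do raises env.PlanningError and nothing moves.
- workorder.finish_job(): hands the job in, once; it reports no verdict.
Trained networks look in the newest picture that a camera, given by its name, has taken for a name from the list of things; names that differ only in an ending like _2 or _b are one class to them, and where a whole thing is asked for, a point or a joint stands for the part that bears it (a point fixed in the world has none). Each returns a list of dicts, best first, with "score" (0 to 1); they miss things now and then, are a little off and sometimes report something else, mostly with a low value. They report only what shows in the picture. A call takes as long as a camera call. They do not tell look-alikes from the thing itself.
- search_frame(camera, name): "at" ([x, y, z] in m, in world coordinates, good to about 4 mm: the middle of the surface that is visible of it).
- tip_of(camera, name): "at" ([x, y, z] in m, in world coordinates, good to about 4 mm: a listed point, or the origin of a listed thing).
The state is a dict: "t": time; "joint_positions": joint angles; "joint_velocities": joint speeds; "tau": joint torques, N m; "ee_pos": TCP position; "tcp_rot": TCP orientation; "wrist_force": force on the tool from outside, world axes, zero at the start; "moment": the same for the moment, N m; "gripper_width": finger opening in m.
Only numpy, scipy, OpenCV 4.12 (cv2) and the standard library are available. Lean on these libraries where they do the work, as an engineer would, in place of code of your own. Each camera call takes 0.05 s, during which the arm holds its last target. There are 200 camera calls.

## Task

Take the circlip pliers by their handles and squeeze them to their stop, so that their tips spread the snap ring they are standing in, and lift the ring off the wooden rest on the pliers. Carry it, still spread, to the mainspring barrel, slide it level over the upright hub and gently down to the groove just above the washer. Finish there still holding: keep the pliers squeezed, the ring spread, level with the groove and not pressed hard on the washer, so that I can check the washer before it is let in, and leave the other things on the counter alone.

Things in the scene. Friction and masses are not known exactly. Their poses are not given: they have to be found in the camera images.
- pliers: Circlip pliers, tips bent 90 deg down, 175 mm long, 0.14 kg, lying flat on a beech rest, tips in the ring's eyes. Origin: pivot, mid-thickness, 37 mm above the counter at the start; x along the middle line to the tips, y to the left handle, z up. Black handles, 10 mm high, centred on z = 0, from x = -32 to -118 mm, one each side; squeezing them spreads the tips. The jaws reach x = 53 mm
- tip_left (a point): End of the left plier tip. Each tip is a 7 mm thick leg going down from the jaw to a shoulder 16 mm below the pivot's mid-thickness that sits on the ring's eye, and a 2.8 mm long pin in the eye
- pliers_grip (a point): Where to grip: between the handles, on the middle line, 55 mm behind the pivot, at the handles' mid-height. Over their outsides the handles measure 52 mm here at rest, 38 mm (then parallel) squeezed to the stop. 45 mm to the middle of either 12 mm wide batten of the rest; its board's top is 29 mm below this point
- pliers_left (a joint): Turn of the left half of the pliers: 0 at rest (a spring holds the handles apart), 0.126 rad when squeezed to the stop screw. The halves move alike. The stop is reached with about 10 N on each handle at pliers_grip; a firmer grip does no harm and only flexes the handles a little past it (0.15 rad with 60 N, 0.18 rad with 120 N, finger opening then about 34 and 29 mm)
- pliers_right (a joint): The same for the right half
- ring: Snap ring (circlip), dark spring steel C, 3 mm thick, an eye at each end, 16 g; stays on the tips only while spread. Origin: centre of its opening when spread, mid-thickness; z its axis, x away from the eyes. Spread: opening 29 mm, outside 39 mm, eyes 15 mm behind the origin. At the start 19.5 mm above the counter; when spread 64 mm ahead of the pivot (119 of pliers_grip), 17.5 mm below it
- ring_left (a joint): Opening of the ring's left arm: 0 relaxed, about 0.18 rad when the pliers are at their stop, up to 0.22 rad with the hardest grip
- ring_right (a joint): The same for the right arm
- pliers_rest: Fixed beech rest under the pliers and ring. Origin on the counter under the ring's starting place, x as the pliers' x. Board 84 mm wide, 8 mm thick, from x = -194 to 32 mm; two cross battens (tops at 32 mm) carry the pivot and the handle ends; a step, top at 18 mm, carries the ring
- barrel: Brass mainspring barrel with a toothed great wheel (106 mm across, its top 49 mm above the counter) in a square beech block (116 mm, 18 mm high), fixed, with a steel hub standing upright in its middle. Origin on the counter under the hub's axis, z along the hub
- groove (a point): On the hub's axis at the middle of the groove, 54 mm above the counter. The groove is 5 mm high (51.5 to 56.5 mm) and 23 mm across; the steel thrust washer (45 mm across) lies directly below it, its top at 51.5 mm, so the ring's origin is at 53 mm when it rests on the washer
- hub_top (a point): Centre of the hub's top, 71 mm above the counter. The hub is 26 mm across, its topmost 5 mm tapered to 20 mm
- soundbox_back: Bystander: dark bakelite soundbox back, a 60 mm disc with a short neck up, 22 mm high. Origin under its centre
- spring_pin: Bystander: copper spring pin, 10 mm thick, 45 mm long, lying. Origin under its middle
- tonearm_pivot: Bystander: nickel tone arm pivot, round foot 48 mm, forked top, 52 mm high. Origin under its centre
- lid_stay: Bystander: mahogany lid stay, a flat bar 184 x 18 x 9 mm. Origin under its middle
- screwdriver: Bystander: screwdriver with a wooden handle, 190 mm long, lying
- oiler: Bystander: brass oil can with a spout, 62 mm across, 107 mm high. Origin under its centre
- jar: Bystander: amber glass jar with brass lid, 52 mm across, 62 mm high. Origin under its centre
Not all that is in view belongs to the job. What is shaped like the pliers_rest but green or orange is not meant.

How it is judged:
By the outcome, as a careful person would: the job done as asked, in the order asked, and still so for the second after the job is handed in, while the arm keeps its last pose, push and grip.
It also fails if it takes over 43 s, if anything falls off the work surface, if the arm or the gripper's body presses on something with over 40 N, if the wrist force passes 120 N, or if a joint passes its speed limit or range.

## Working session

There is one attempt and no reset: what is moved stays moved. The work goes in short steps, each a Python script; the robot and the scene stay as the last script left them, time stands still between calls to the robot, and variables do not carry over. Pictures are saved under pics/ and viewed, about 8 in all and at most 12, crops included, and the job is handed in when it is done.

```bash
ls; mkdir -p pics
cat > h.py <<'E'
import numpy as np, cv2
from station import env, effector, solver, viewer, workorder, search_frame, tip_of
def save(n,p): cv2.imwrite(f'pics/{n}.png',cv2.cvtColor(p,cv2.COLOR_RGB2BGR))
def cloud(name,d):
    c=viewer.camera_info(name);K=np.array(c['intrinsics']);R=np.array(c['rotation']);e=np.array(c['eye'])
    v,u=np.mgrid[:d.shape[0],:d.shape[1]]
    P=np.stack([(u-K[0,2])/K[0,0]*d,-(v-K[1,2])/K[1,1]*d,-d],-1)
    return P@R.T+e
def proj(name,p):
    c=viewer.camera_info(name);K=np.array(c['intrinsics']);R=np.array(c['rotation']);e=np.array(c['eye'])
    q=(np.atleast_2d(p)-e)@R
    return np.stack([K[0,0]*q[:,0]/-q[:,2]+K[0,2],K[1,1]*-q[:,1]/-q[:,2]+K[1,2]],1)
E
python3 - <<'E'
from h import *
np.set_printoptions(precision=4,suppress=True)
s=env.sense();print(s['t'],s['ee_pos'],s['tcp_rot'])
ims=[]
for n in('top','side'):
    p,d=viewer.read_camera(n);save(n+'0',p);np.savez(n+'0',p=p,d=d)
    print(n,viewer.camera_info(n))
    for k in('pliers','pliers_grip','ring','pliers_rest','barrel','groove','hub_top','tip_left'):
        for f in(search_frame,tip_of):
            try:
                for r in f(n,k)[:3]:print(n,k,f.__name__,np.round(r['at'],4),round(r['score'],2))
            except Exception as ex:print(n,k,f.__name__,ex)
print(env.sense()['t'])
E
```

```text
pics
0.0 [0.273  0.5892 0.2136] [[ 0.9074 -0.0007  0.4204]
 [-0.4204 -0.0017  0.9074]
 [ 0.0001 -1.     -0.0018]]
top {'intrinsics': array([[453.7527,   0.    , 257.487 ],
       [  0.    , 453.7527, 190.6738],
       [  0.    ,   0.    ,   1.    ]]), 'eye': array([0.2955, 0.0093, 1.3515]), 'rotation': array([[ 0.0299,  0.9788, -0.2028],
       [-0.9996,  0.0295, -0.0049],
       [ 0.0012,  0.2029,  0.9792]])}
top pliers call [0.4842 0.2507 0.0388] 0.92
top pliers call [0.5257 0.2551 0.0351] 0.97
top pliers call [ 0.6022 -0.2677  0.0703] 0.19
top pliers_grip call [0.4852 0.2496 0.0419] 0.77
top pliers_grip call [0.4873 0.2774 0.0394] 0.25
top ring call [0.5923 0.2373 0.0166] 0.52
top pliers_rest call [0.3383 0.0428 0.0059] 0.86
top pliers_rest call [0.2328 0.4476 0.0102] 0.86
top pliers_rest call [0.5179 0.2575 0.0049] 0.7
top pliers_rest call [ 0.3169  0.4535 -0.0019] 0.87
top pliers_rest call [ 0.5953  0.2444 -0.0039] 0.69
top pliers_rest call [ 0.4183  0.0344 -0.0009] 0.65
top barrel call [ 0.5987 -0.2602  0.0533] 0.74
top barrel call [ 0.5733 -0.001   0.0053] 0.55
top barrel call
[... 1404 characters left out ...]
0.5958 -0.2428  0.0306] 0.89
side barrel call [0.5004 0.2544 0.0446] 0.54
side barrel call [ 0.6024 -0.2706  0.0013] 0.56
side groove call [ 0.5922 -0.2336  0.0294] 0.58
side groove call [ 0.6038 -0.2641  0.0558] 0.73
side groove call [0.5281 0.2528 0.0354] 0.7
side groove call [0.577  0.2451 0.0195] 0.17
side hub_top call [ 0.5927 -0.2362  0.0313] 0.73
side hub_top call [ 0.7502  0.1007 -0.0032] 0.72
side hub_top call [ 0.6054 -0.2684  0.0716] 0.64
side hub_top call [ 0.578  -0.0082  0.0025] 0.61
side tip_left call [0.4973 0.2735 0.0425] 0.74
side tip_left call [0.5782 0.2452 0.0202] 0.52
side tip_left call [ 0.5622  0.4878 -0.0022] 0.51
side tip_left call [ 0.6055 -0.2651  0.0556] 0.21
1.7
```

View pics/top0.png

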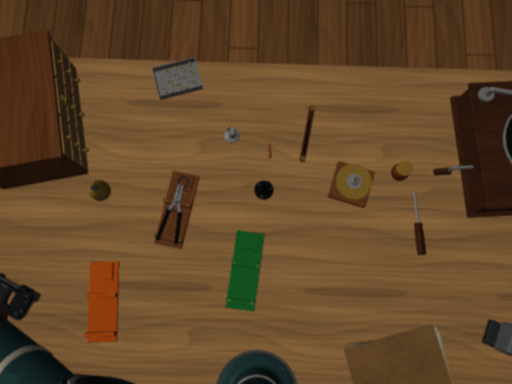

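View pics/side0.png

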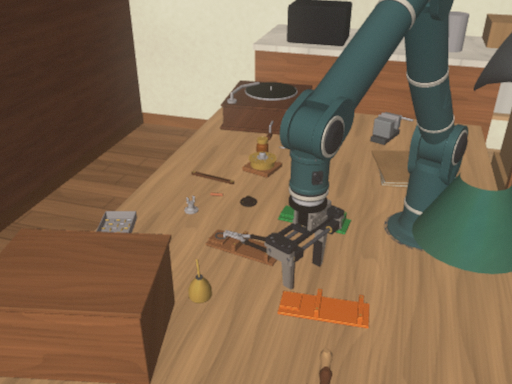

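The top view shows the pliers on the brown rest at about (175,210), with the ring at (181,180). The barrel is at (352,183). Things that could be taken for the rest are the green one at (246,270) and the orange one at (103,300). I choose the brown one, since it carries the pliers. The side view shows the pliers at (240,245), partly behind the gripper, and the barrel at (263,160).

```bash
cat > m.py <<'E'
from h import *
np.set_printoptions(precision=4,suppress=True)
f=np.load('top0.npz');p,d=f['p'],f['d'];P=cloud('top',d)
def onz(uv,z):
    c=viewer.camera_info('top');K=np.array(c['intrinsics']);R=np.array(c['rotation']);e=np.array(c['eye'])
    uv=np.atleast_2d(uv).astype(float)
    r=np.stack([(uv[:,0]-K[0,2])/K[0,0],-(uv[:,1]-K[1,2])/K[1,1],-np.ones(len(uv))],1)@R.T
    return e+r*((z-e[2])/r[:,2])[:,None]
if __name__=='__main__':
    w=P[165:255,145:210].reshape(-1,3)
    for name,(lo,hi) in dict(board=(.0045,.045),high=(.028,.05)).items():
        for win in((slice(160,255),slice(145,210)),):
            m=np.zeros(d.shape,np.uint8);z=P[...,2];m[win]=((z[win]>lo)&(z[win]<hi)&(d[win]>0))*1
            q=P[m>0][:,:2]
            r=cv2.minAreaRect(q.astype(np.float32));print(name,m.sum(),'rect',r,'mean',q.mean(0))
            g=np.cov(q.T);ev=np.linalg.eigh(g);print(' pca',ev[1][:,1],np.degrees(np.arctan2(ev[1][1,1],ev[1][0,1])))
    print('counter z',np.median(P[225:250,110:140,2]),P[225:250,110:140,2].std())
    # barrel: brass by height
    z=P[...,2]
    for lo,hi in((.010,.030),(.040,.060),(.064,.08)):
        m=np.zeros(d.shape,bool);m[150:215,320:385]=(z[150:215,320:385]>lo)&(z[150:215,320:385]<hi)
        q=P[m];print('barrel',lo,m.sum(),q.mean(0),cv2.minEnclosingCircle(q[:,:2].astype(np.float32)),cv2.minAreaRect(q[:,:2].astype(np.float32)))
    a=cv2.resize(p[160:250,145:215],None,fx=6,fy=6,interpolation=cv2.INTER_CUBIC)
    b=cv2.resize(p[155:215,322:387],None,fx=6,fy=6,interpolation=cv2.INTER_CUBIC)
    b=cv2.copyMakeBorder(b,0,a.shape[0]-b.shape[0],0,0,0)
    save('crop0',np.clip(np.hstack([a,b])*1.6,0,255).astype(np.uint8))
E
python3 m.py
```

```text
board 2294 rect ((0.5211844444274902, 0.2568209171295166), (0.2917676866054535, 0.19338251650333405), 4.202264785766602) mean [0.5087 0.255 ]
 pca [-0.9937  0.1116] 173.5907494085608
high 639 rect ((0.49464744329452515, 0.25938278436660767), (0.0848817527294159, 0.1731729656457901), 80.07084655761719) mean [0.4845 0.2609]
 pca [-0.9842  0.1772] 169.79360547306155
counter z 0.0009108923662899393 0.0984030743761828
barrel 0.01 467 [ 0.5867 -0.2511  0.0178] ((0.6060866117477417, -0.266529381275177), 0.08268449455499649) ((0.6155909895896912, -0.2695644795894623), (0.11690396070480347, 0.14416228234767914), 74.32688903808594)
barrel 0.04 948 [ 0.6022 -0.2654  0.0492] ((0.6038841605186462, -0.2659284174442291), 0.055277761071920395) ((0.6022588014602661, -0.26566848158836365), (0.10673892498016357, 0.10644770413637161), 2.5373122692108154)
barrel 0.064 53 [ 0.6026 -0.2657  0.0686] ((0.6028978228569031, -0.2663218379020691), 0.012512406334280968) ((0.6028305292129517, -0.26621437072753906), (0.022395655512809753, 0.02378167025744915), 46.213191986083984)
```

View pics/crop0.png

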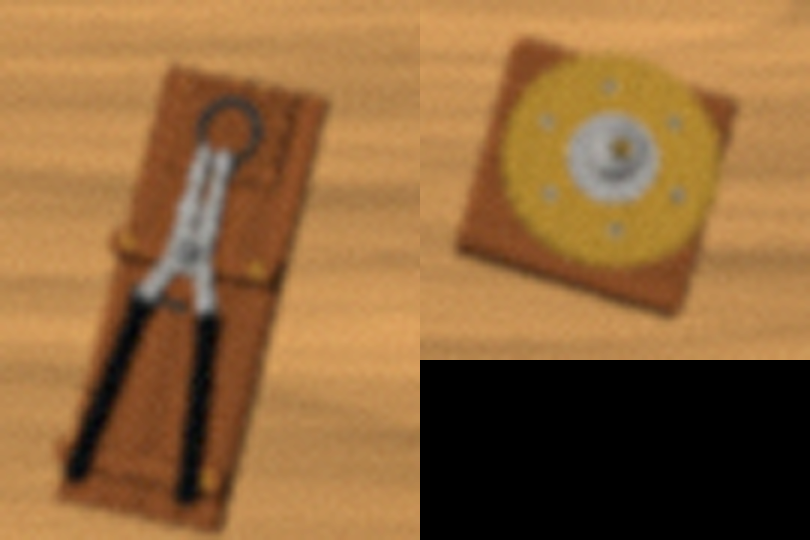

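The crop confirms the choice: the ring is at (183,181), the pivot at (177,202), the handle ends at (158,239) and (176,243), and the barrel centre at (354,181).

```bash
cat > pose.py <<'E'
from m import *
def px(x,y):return [(x+.5)/6-.5+145,(y+.5)/6-.5+160]
piv=onz(px(190,253),.041)[0];ring=onz(px(231,130),.0195)[0]
he=onz([px(78,475),px(188,497)],.037);hf=onz([px(146,297),px(208,316)],.037)
co=onz([px(172,65),px(328,100),px(220,530),px(60,500)],.008)
hem=he.mean(0);hfm=hf.mean(0)
an=lambda v:np.degrees(np.arctan2(v[1],v[0]))
print('piv',piv,'ring',ring,'hem',hem,'hfm',hfm)
print('ang ring-piv',an(ring-piv),'piv-hem',an(piv-hem),'ring-hem',an(ring-hem),'len',np.linalg.norm((ring-piv)[:2]),np.linalg.norm((piv-hem)[:2]))
print('rest',an((co[0]+co[1]-co[2]-co[3])),co.mean(0),'sizes',np.linalg.norm(co[0]-co[1]),np.linalg.norm(co[1]-co[2]))
m=np.zeros(d.shape,bool);z=P[...,2]
m[160:255,145:210]=(p[160:255,145:210].max(-1)<60)&(z[160:255,145:210]>.025)
q=P[m];print('black',m.sum(),q.mean(0))
# rest centre by colour: reddish-dark
hsv=cv2.cvtColor(p,cv2.COLOR_RGB2HSV);print(p[170,190],p[215,150],p[236,185])
E
python3 pose.py
```

```text
piv [0.5266 0.2531 0.041 ] ring [0.5936 0.2407 0.0195] hem [0.4125 0.2738 0.037 ] hfm [0.5006 0.2584 0.037 ]
ang ring-piv -10.486326832580765 piv-hem -10.270116372982052 ring-hem -10.35017513445623 len 0.06815537707527125 0.11590817095624313
rest -10.426628374397072 [0.5111 0.2549 0.008 ] sizes 0.0818632025811631 0.22217531417229805
black 309 [0.4582 0.2629 0.0501]
[120  89  52] [131  96  56] [98 71 41]
```

```bash
cat >> h.py <<'E'
def Rd(yaw):
    a=np.radians(yaw);c,s=np.cos(a),np.sin(a)
    return np.array([[c,0,-s],[s,0,c],[0,-1,0]])
def st(tag=''):
    s=env.sense();print(tag,'t',round(s['t'],2),'ee',np.round(s['ee_pos'],4),'F',np.round(s['wrist_force'],2),'M',np.round(s['moment'],2),'w',round(s['gripper_width'],4));return s
E
python3 - <<'E'
from h import *
Y=-10.4;g=np.array([.4730,.2627])
for y in(-10,0,20,30,45):
    a=np.radians(y);h=np.array([.604,-.267]);gp=h-.119*np.array([np.cos(a),np.sin(a)])
    q=solver.inverse_kinematics([*gp,.06],Rd(y));print(y,None if q is None else np.round(q,2))
env.reach([*g,.11],Rd(Y));st('above')
env.movel([*g,.0185],rate=.12);st('down')
for n in('top','side'):
    p,d=viewer.read_camera(n);np.savez(n+'1',p=p,d=d)
    if n=='side':save('side1',cv2.resize(p[200:290,180:330],None,fx=5,fy=5,interpolation=cv2.INTER_CUBIC))
E
```

```text
-10 [ 0.08  0.53  0.42  1.99 -0.33  0.69  2.1 ]
0 [ 0.1   0.54  0.43  1.97 -0.35  0.7   2.32]
20 [ 0.13  0.59  0.48  1.91 -0.39  0.74  2.76]
30 [ 0.22  0.6   0.41  1.86 -0.33  0.75  2.9 ]
45 [ 1.15  0.83 -0.9   1.72  0.77  0.98  2.31]
above t 3.17 ee [0.4729 0.2642 0.1103] F [0.09 0.84 0.25] M [ 0.02  0.01 -0.02] w 0.0919
down t 4.09 ee [0.4734 0.2631 0.019 ] F [-0.1  -0.11  1.09] M [ 0.08  0.01 -0.01] w 0.0914
```

View pics/side1.png

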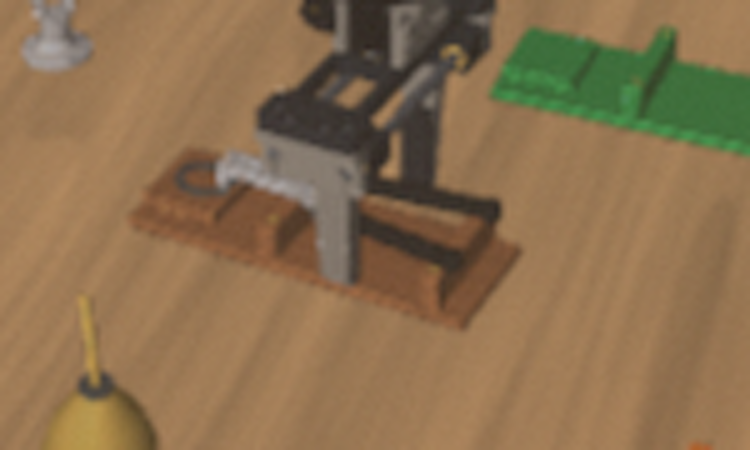

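The fingers straddle the handles, clear of both battens. Next I squeeze and lift.

Run:
```python
from h import *
effector.grasp(squeeze=50);s=st('grasp')
e=s['ee_pos'];R=Rd(-10.4)
env.movel([e[0],e[1],e[2]+.012],rate=.04);st('lift')
env.movel([e[0],e[1],e[2]+.11],rate=.12);st('lift2')
for n in('top','side'):
    p,d=viewer.read_camera(n);np.savez(n+'2',p=p,d=d)
    for k in('ring','pliers','tip_left','pliers_grip'):
        for r in tip_of(n,k)[:2]:print(n,k,np.round(r['at'],4),round(r['score'],2))
    if n=='side':b=cv2.resize(p[150:290,190:320],None,fx=4,fy=4,interpolation=cv2.INTER_CUBIC)
    else:a=cv2.resize(p[130:250,130:230],None,fx=4,fy=4,interpolation=cv2.INTER_CUBIC)
a=cv2.copyMakeBorder(a,0,b.shape[0]-a.shape[0],0,0,0)
save('lift2',np.hstack([a,b])[:600,:800])
```

```text
grasp t 5.09 ee [0.4727 0.2628 0.0185] F [-1.9   0.16  2.73] M [0.04 0.37 0.02] w 0.0347
lift t 5.54 ee [0.473  0.2628 0.0309] F [-0.59  0.44 -1.66] M [0.03 0.09 0.06] w 0.0347
lift2 t 6.51 ee [0.4722 0.2624 0.1278] F [ 0.05 -0.46 -1.05] M [ 0.03  0.07 -0.06] w 0.0341
top ring [0.5901 0.2358 0.1264] 0.61
top pliers [0.5254 0.2549 0.1453] 0.42
top pliers [ 0.606  -0.2666  0.0031] 0.39
top tip_left [0.5803 0.2581 0.1242] 0.63
side ring [0.5941 0.2417 0.1281] 0.5
side pliers [0.5314 0.2521 0.1431] 0.85
side tip_left [0.5808 0.2517 0.1269] 0.63
side tip_left [0.5614 0.4904 0.0015] 0.5
side pliers_grip [0.4759 0.2635 0.1468] 0.64
side pliers_grip [0.5914 0.2418 0.0016] 0.54
```

View pics/lift2.png

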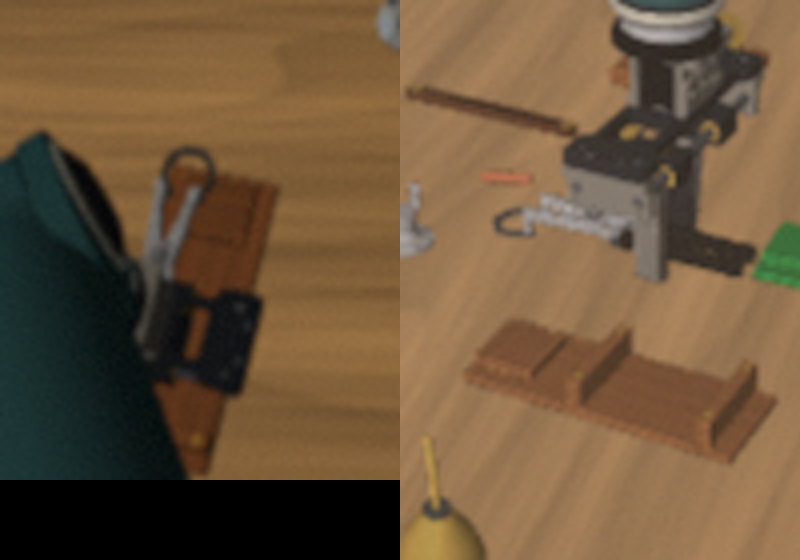

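The ring is spread and sits level on the tips. The handles are in the fingers, and the rest has not moved. Next I carry it to the barrel.

Run:
```python
from h import *
y=15;a=np.radians(y);h=np.array([.604,-.2667]);g=h-.1195*np.array([np.cos(a),np.sin(a)])
mid=np.array([.478,0,.14])
try: env.movel([*mid],frame=Rd(2),rate=.2);st('mid');env.movel([*g,.13],frame=Rd(y),rate=.2)
except env.PlanningError as ex: print(ex)
s=st('over');print(np.round(s['joint_positions'],2))
env.movel([*g,.0975],rate=.08);env.pause(.3);s=st('hover');print(np.round(s['tcp_rot'],3))
for n in('top','side'):
    p,d=viewer.read_camera(n);np.savez(n+'3',p=p,d=d)
    for k in('ring','hub_top','tip_left','groove'):
        for r in tip_of(n,k)[:2]:print(n,k,np.round(r['at'],4),round(r['score'],2))
    c=proj(n,[*h,.08])[0].astype(int);print(n,c)
    im=cv2.resize(p[c[1]-32:c[1]+32,c[0]-32:c[0]+32],None,fx=6,fy=6,interpolation=cv2.INTER_CUBIC)
    if n=='top':A=im
save('hover',np.clip(np.hstack([A,im])*1.5,0,255).astype(np.uint8))
```

```text
mid t 8.47 ee [0.4779 0.0008 0.14  ] F [-0.08  0.67 -1.57] M [0.03 0.09 0.01] w 0.0346
over t 10.12 ee [ 0.4888 -0.2964  0.13  ] F [ 0.59 -0.05 -1.51] M [0.04 0.09 0.05] w 0.0349
[ 0.36  0.44  0.16  1.88 -0.09  0.83  2.4 ]
hover t 10.97 ee [ 0.4888 -0.2978  0.0979] F [ 0.34 -0.06 -1.41] M [ 0.03  0.07 -0.  ] w 0.0343
[[ 0.966  0.001 -0.259]
 [ 0.259 -0.     0.966]
 [ 0.001 -1.    -0.001]]
top ring [ 0.6036 -0.2701  0.0969] 0.37
top hub_top [ 0.6025 -0.2663  0.0689] 0.66
top hub_top [ 0.5899 -0.2578  0.0963] 0.3
top tip_left [ 0.5915 -0.2555  0.0956] 0.5
top groove [ 0.6059 -0.2716  0.0542] 0.82
top groove [ 0.6463 -0.4157  0.0008] 0.39
top [355 178]
side ring [ 0.4915 -0.2962  0.1197] 0.72
side hub_top [ 0.6035 -0.2675  0.0726] 0.95
side hub_top [ 0.6437 -0.4153  0.0008] 0.33
side tip_left [ 0.5899 -0.2593  0.0953] 0.66
side tip_left [ 0.5926  0.2401 -0.001 ] 0.44
side groove [ 0.6044 -0.2648  0.0553] 0.87
side [262 149]
```

View pics/hover.png

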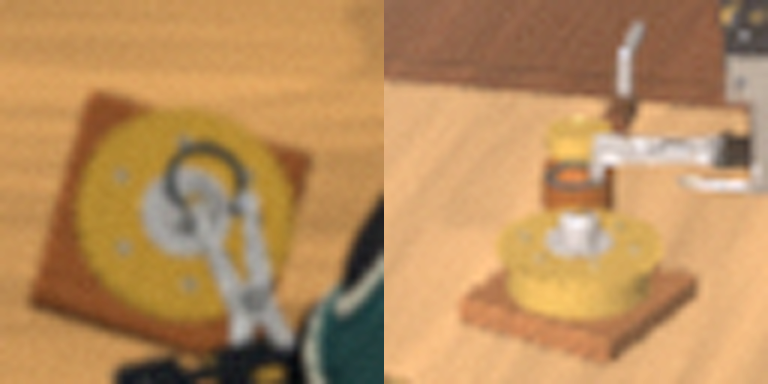

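In the top view the ring is at about (357,176) and the wheel centre at about (354,181). The side view shows the ring hovering just above the hub, level. Next I measure the ring's offset from the hub in both cameras, fitting the known circles to averaged frames.

```bash
cat > fit.py <<'E'
from h import *
from scipy.ndimage import map_coordinates
from scipy.optimize import minimize
def avg(n,k=6): return np.mean([viewer.read_camera(n)[0].astype(float) for _ in range(k)],0)
def samp(n,im,pts):
    uv=proj(n,pts);return map_coordinates(im,[uv[:,1],uv[:,0]],order=1)
def circ(c,z,r,a): return np.stack([c[0]+r*np.cos(a),c[1]+r*np.sin(a),np.full(a.shape,z)],1)
def fit(n,im,x0,z,rin,rout,a,dark=False,span=.006):
    # contrast between samples on the inner radii and on the outer radii
    def f(c):
        i=np.mean([samp(n,im,circ(c,z,r,a)).mean() for r in rin]);o=np.mean([samp(n,im,circ(c,z,r,a)).mean() for r in rout])
        return (i-o)*(1 if dark else -1)
    g=np.arange(-span,span+1e-9,.001);b=min(((f((x0[0]+i,x0[1]+j)),x0[0]+i,x0[1]+j) for i in g for j in g))
    r=minimize(f,b[1:],method='Nelder-Mead',options=dict(initial_simplex=[(b[1],b[2]),(b[1]+.001,b[2]),(b[1],b[2]+.001)],xatol=1e-5,fatol=1e-3))
    return r.x,r.fun
def ringpos(n,im,x0,z,yaw):
    a=np.radians(yaw+np.linspace(-125,125,120));L=im.sum(-1)
    return fit(n,L,x0,z,(.0155,.017,.0185),(.0115,.023),a,dark=True)
def wheelpos(n,im,x0):
    Yl=(im[...,0]+im[...,1])/2-im[...,2]   # yellowness
    Yl=im[...,1]-.55*im[...,0]-.2*im[...,2]
    sat=im[...,1]/(im[...,0]+1)
    ang=np.linspace(0,2*np.pi,240,endpoint=False)
    if n=='side': ang=np.radians(np.linspace(-170,0,180)) # far rim only (near rim runs on into the drum side)
    return fit(n,sat*100,x0,.049,(.045,.047,.049),(.057,.059),ang)
def washpos(n,im,x0,ang):
    S=(im.max(-1)-im.min(-1))/(im.max(-1)+1)*100
    return fit(n,S,x0,.0515,(.0185,.0205),(.025,.027),ang,dark=True)
E
python3 - <<'E'
from fit import *
np.set_printoptions(precision=4,suppress=True)
s=env.sense();e=s['ee_pos'];zr=e[2]+.0015;a=np.radians(15)
pred=e[:2]+.119*np.array([np.cos(a),np.sin(a)]);print('pred ring',pred,zr)
for n in('top','side'):
    im=avg(n);np.save(n+'avg3',im)
    for z in(zr-.003,zr):print(n,'ring z',round(z,4),*ringpos(n,im,pred,z,15))
    i0=np.load(n+'0.npz')['p'].astype(float)
    for nm,i in(('now',im),('start',i0)):
        print(n,nm,'wheel',*wheelpos(n,i,(.604,-.267)),'washer',*washpos(n,i,(.604,-.267),np.linspace(0,2*np.pi,200)))
st()
E
```

```text
pred ring [ 0.6035 -0.2668] 0.09899867418581246
top ring z 0.096 [ 0.6062 -0.2649] -69.29589494054167
top ring z 0.099 [ 0.6055 -0.2643] -69.05103456347061Traceback (most recent call last):
  File "<stdin>", line 10, in <module>
  File "fit.py", line 25, in wheelpos
    return fit(n,sat*100,x0,.049,(.045,.047,.049),(.057,.059),ang)
  File "fit.py", line 14, in fit
    r=minimize(f,b[1:],method='Nelder-Mead',options=dict(initial_simplex=[(b[1],b[2]),(b[1]+.001,b[2]),(b[1],b[2]+.001)],xatol=1e-5,fatol=1e-3))
    res = _minimize_neldermead(fun, x0, args, callback, bounds=bounds,
                               **options)
    fxcc = func(xcc)
    fx = function(np.copy(x), *(wrapper_args + args))
  File "fit.py", line 11, in f
    i=np.mean([samp(n,im,circ(c,z,r,a)).mean() for r in rin]);o=np.mean([samp(n,im,circ(c,z,r,a)).mean() for r in rout])
               ~~~~^^^^^^^^^^^^^^^^^^^^
  File "fit.py", line 6, in samp
    uv=proj(n,pts);return map_coordinates(im,[uv[:,1],uv[:,0]],order=1)
  File "h.py", line 10, in proj
    c=viewer.camera_info(name);K=np.array(c['intrinsics']);R=np.array(c['rotation']);e=np.array(c['eye'])
ValueError: time passes only in moves, steps and waits
```

```bash
cat >> h.py <<'E'
import functools
_ci=viewer.camera_info
class _V:
    read_camera=staticmethod(viewer.read_camera)
    camera_info=staticmethod(functools.lru_cache(None)(_ci))
viewer=_V()
E
cat > run.py <<'E'
from fit import *
import sys
np.set_printoptions(precision=4,suppress=True)
yaw=15;tag=sys.argv[1];hz=float(sys.argv[2]) if len(sys.argv)>2 else .0015
s=st();e=s['ee_pos'];zr=e[2]+hz;a=np.radians(yaw)
pred=e[:2]+.119*np.array([np.cos(a),np.sin(a)]);print('pred ring',pred,round(zr,4))
for n in('top','side'):
    im=avg(n);np.save(n+'avg'+tag,im)
    for z in(zr-.002,zr):print(n,'ring z',round(z,4),*ringpos(n,im,pred,z,yaw))
    i0=np.load(n+'0.npz')['p'].astype(float)
    for nm,i in(('now',im),('start',i0)):
        print(n,nm,'wheel',*wheelpos(n,i,(.604,-.267)),'washer',*washpos(n,i,(.604,-.267),np.linspace(0,2*np.pi,200)))
E
python3 run.py 3
```

```text
t 11.78 ee [ 0.4886 -0.2976  0.0975] F [ 0.39 -0.5  -2.4 ] M [-0.01  0.06 -0.01] w 0.0344
pred ring [ 0.6035 -0.2668] 0.099
top ring z 0.097 [ 0.606  -0.2647] -69.14887514588918
top ring z 0.099 [ 0.6055 -0.2643] -68.98507788861471
top now wheel [ 0.6012 -0.2644] -11.642281862087046 washer [ 0.6025 -0.2653] -39.954729724472266
top start wheel [ 0.601  -0.2645] -12.353437636926522 washer [ 0.6026 -0.2659] -48.87366166867652
side ring z 0.097 [ 0.6078 -0.2656] -24.371489441784576
side ring z 0.099 [ 0.6066 -0.2613] -24.432772124891812
side now wheel [ 0.6027 -0.2663] -4.8697535728116605 washer [ 0.6044 -0.266 ] -20.786736020283044
side start wheel [ 0.6029 -0.2664] -4.869635792132584 washer [ 0.6044 -0.2659] -20.8155457156802
```

```bash
python3 - <<'E'
from h import *
a=np.radians(15);h=np.array([.604,-.2667]);g=h-.1195*np.array([np.cos(a),np.sin(a)])+[-.0033,-.001]
np.save('g.npy',g)
env.movel([*g,.0775],frame=Rd(15),rate=.06);env.pause(.2)
E
python3 run.py 4 0
python3 - <<'E'
from h import *
o=[]
for n in('top','side'):
    im=np.load(n+'avg4.npy');c=proj(n,[.604,-.267,.07])[0].astype(int);print(n,c)
    o.append(cv2.resize(im[c[1]-20:c[1]+20,c[0]-25:c[0]+25].astype(np.float32),None,fx=8,fy=8,interpolation=cv2.INTER_CUBIC))
save('near',np.clip(np.hstack(o)*1.5,0,255).astype(np.uint8))
E
```

```text
t 13.07 ee [ 0.4855 -0.2987  0.0778] F [ 0.39 -0.03 -0.92] M [0.   0.04 0.03] w 0.0342
pred ring [ 0.6005 -0.2679] 0.0778
top ring z 0.0758 [ 0.6035 -0.2664] -74.4105480178363
top ring z 0.0778 [ 0.603 -0.266] -74.4073051792133
top now wheel [ 0.6009 -0.2644] -11.362872529462408 washer [ 0.6038 -0.2671] -39.5386873994396
top start wheel [ 0.601  -0.2645] -12.353437636926522 washer [ 0.6026 -0.2659] -48.87366166867652
side ring z 0.0758 [ 0.608  -0.2722] -22.813039614536308
side ring z 0.0778 [ 0.6069 -0.2681] -22.880973167995535
side now wheel [ 0.6025 -0.2649] -3.9374605682378814 washer [ 0.6044 -0.2659] -20.75406113849703
side start wheel [ 0.6029 -0.2664] -4.869635792132584 washer [ 0.6044 -0.2659] -20.8155457156802
top [355 179]
side [262 152]
```

View pics/near.png

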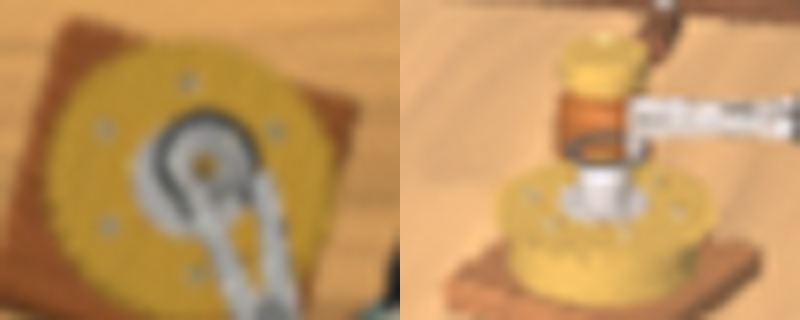

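In the top view the ring, centred at about (207,158) in the crop, encircles the hub's top, whose dot is at (206,166). The side view shows it just above the hub top, aligned to about 1–2 mm. I go on gently with force watching; the taper gives ±4.5 mm at entry.

```bash
cat >> h.py <<'E'
def F(n=6):
    a=[]
    for _ in range(n):
        env.pause(.03);s=env.sense();a.append(np.r_[s['wrist_force'],s['moment']])
    return np.mean(a,0),s
E
python3 - <<'E'
from h import *
np.set_printoptions(precision=2,suppress=True)
g=np.load('g.npy');f0,_=F(8);np.save('f0.npy',f0);print('f0',f0)
for z in(.0735,.0715,.0700,.0685,.067,.0655):
    env.movel([*g,z],rate=.03);f,s=F()
    print(z,round(s['ee_pos'][2],4),f-f0,round(s['t'],2))
    if np.abs((f-f0)[:3]).max()>2.5 or np.abs((f-f0)[3:]).max()>.25:print('contact');break
E
```

```text
f0 [ 0.25  0.11 -1.51  0.04  0.07  0.01]
0.0735 0.0735 [-0.4   0.25  0.12 -0.01 -0.03  0.01] 14.42
0.0715 0.0715 [-0.58 -0.07 -0.15 -0.02 -0.03  0.  ] 14.87
0.07 0.07 [-0.47 -0.1   0.14  0.01 -0.   -0.02] 15.32
0.0685 0.0685 [-0.23 -0.12 -0.14  0.01 -0.01  0.  ] 15.77
0.067 0.067 [-0.79 -0.18 -0.16 -0.02  0.   -0.01] 16.22
0.0655 0.0655 [-0.02 -0.07  0.03 -0.01 -0.02 -0.02] 16.67
```

Run:
```python
from h import *
np.set_printoptions(precision=2,suppress=True)
g=np.load('g.npy');f0=np.load('f0.npy')
for z in(.064,.062,.060,.058,.0565,.0555,.0548,.0542,.0536,.053):
    env.movel([*g,z],rate=.03);f,s=F(5)
    print(z,round(s['ee_pos'][2],4),f-f0,round(s['t'],2))
    if np.abs((f-f0)[:3]).max()>2 or np.abs((f-f0)[3:]).max()>.15:print('contact');break
for n in('top','side'):
    p=np.mean([viewer.read_camera(n)[0].astype(np.float32) for _ in range(6)],0);np.save(n+'avg5',p)
    c=proj(n,[.604,-.267,.055])[0].astype(int);print(n,c)
    q=cv2.resize(p[c[1]-20:c[1]+20,c[0]-25:c[0]+25],None,fx=8,fy=8,interpolation=cv2.INTER_CUBIC)
    A=q if n=='top' else np.hstack([A,q])
save('down',np.clip(A*1.5,0,255).astype(np.uint8));st()
```

```text
0.064 0.064 [-0.16 -0.28 -0.26  0.   -0.02 -0.  ] 17.08
0.062 0.062 [-0.35 -0.51 -0.02  0.01 -0.01 -0.02] 17.5
0.06 0.06 [-0.5  -0.06 -0.23 -0.01 -0.01  0.01] 17.92
0.058 0.058 [ 0.16 -0.07  0.31 -0.02 -0.02  0.01] 18.33
0.0565 0.0565 [ 0.01  0.07 -0.07 -0.03 -0.   -0.  ] 18.75
0.0555 0.0555 [-0.48  0.06 -0.3  -0.01 -0.01  0.01] 19.17
0.0548 0.0548 [ 0.17  0.06 -0.19  0.02 -0.03 -0.01] 19.58
0.0542 0.0542 [-0.07  0.06 -0.15  0.01  0.01 -0.03] 20.0
0.0536 0.0536 [-0.08 -0.59 -0.02 -0.   -0.01 -0.  ] 20.42
0.053 0.053 [-0.05  0.15 -0.3  -0.01 -0.   -0.01] 20.83
top [354 180]
side [262 155]
 t 21.43 ee [ 0.49 -0.3   0.05] F [ 0.11 -0.76 -1.09] M [0.05 0.05 0.02] w 0.0346
```

View pics/down.png

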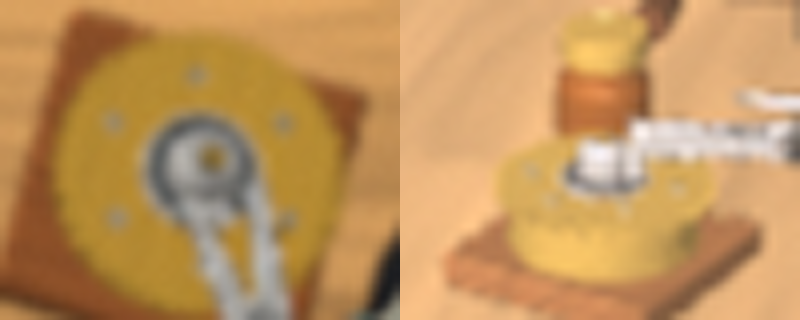

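The ring is around the hub just above the washer and has touched nothing so far. I look for the washer with light touch steps, using the moment (about 0.02 Nm of noise), then back off.

Run:
```python
from h import *
np.set_printoptions(precision=3,suppress=True)
g=np.load('g.npy');f0=np.load('f0.npy');zc=None
for z in np.arange(.0526,.0497,-.0004):
    env.movel([*g,z],rate=.02);f,s=F(5);df=f-f0;m=np.hypot(df[3],df[4])
    print(round(z,4),round(s['ee_pos'][2],4),df,round(s['t'],2))
    if df[2]>.7 or m>.06:print('contact');break
```

```text
0.0526 0.0526 [-0.422  0.185  0.247 -0.016  0.008 -0.021] 21.85
0.0522 0.0522 [-0.273  0.13   0.304 -0.009 -0.011  0.017] 22.27
0.0518 0.0518 [-0.498 -0.211  0.599  0.001 -0.05  -0.022] 22.68
0.0514 0.0514 [-0.65  -0.355  0.858  0.008  0.008  0.005] 23.1
contact
```

```bash
python3 - <<'E'
from h import *
np.set_printoptions(precision=3,suppress=True)
g=np.load('g.npy');f0=np.load('f0.npy')
for z in(.0510,.0507,.0521):
    env.movel([*g,z],rate=.02);f,s=F(12);print(z,round(s['ee_pos'][2],4),f-f0,round(s['gripper_width'],4),round(s['t'],2))
    if (f-f0)[2]>3:env.movel([*g,.0521],rate=.02);break
E
python3 run.py 6
python3 - <<'E'
from h import *
for n in('top','side'):
    for k in('ring','groove'):
        for r in tip_of(n,k)[:2]:print(n,k,np.round(r['at'],4),round(r['score'],2))
    p=np.load(n+'avg6.npy').astype(np.float32)
    c=proj(n,[.6,-.267,.055])[0].astype(int)
    q=cv2.resize(p[c[1]-16:c[1]+16,c[0]-20:c[0]+20],None,fx=10,fy=10,interpolation=cv2.INTER_CUBIC)
    A=q if n=='top' else np.hstack([A,q])
save('fin',np.clip(A*1.5,0,255).astype(np.uint8));st()
E
```

```text
0.051 0.051 [-1.51  -0.432  2.033 -0.02   0.038 -0.029] 0.0344 23.75
0.0507 0.0507 [-1.483 -0.671  2.439 -0.049  0.115 -0.002] 0.0348 24.4
0.0521 0.0521 [-0.202 -0.182  0.11   0.02  -0.112 -0.003] 0.0348 25.05
 t 25.05 ee [ 0.4853 -0.2985  0.0521] F [-1.01 -0.49 -2.09] M [0.09 0.   0.02] w 0.0348
pred ring [ 0.6003 -0.2677] 0.0536
top ring z 0.0516 [ 0.6037 -0.2663] -51.537553330205725
top ring z 0.0536 [ 0.6032 -0.2659] -51.382916774152335
top now wheel [ 0.6008 -0.2644] -11.390905621040858 washer [ 0.602  -0.2666] -40.56013780796266
top start wheel [ 0.601  -0.2645] -12.353437636926522 washer [ 0.6026 -0.2659] -48.87366166867652
side ring z 0.0516 [ 0.6048 -0.2698] -26.78165802859081
side ring z 0.0536 [ 0.6037 -0.2658] -26.759551392123683
side now wheel [ 0.6019 -0.267 ] -3.119923628797679 washer [ 0.6043 -0.2669] -17.54833882876609
side start wheel [ 0.6029 -0.2664] -4.869635792132584 washer [ 0.6044 -0.2659] -20.8155457156802
top ring [ 0.6012 -0.2723  0.0528] 0.47
top groove [ 0.6035 -0.2712  0.0544] 0.94
top groove [ 0.7022 -0.0178 -0.0029] 0.44
side groove [ 0.6061 -0.2626  0.0511] 0.74
 t 25.85 ee [ 0.4852 -0.2986  0.0521] F [-0.27  1.04 -1.93] M [ 0.08  0.02 -0.  ] w 0.0349
```

View pics/fin.png

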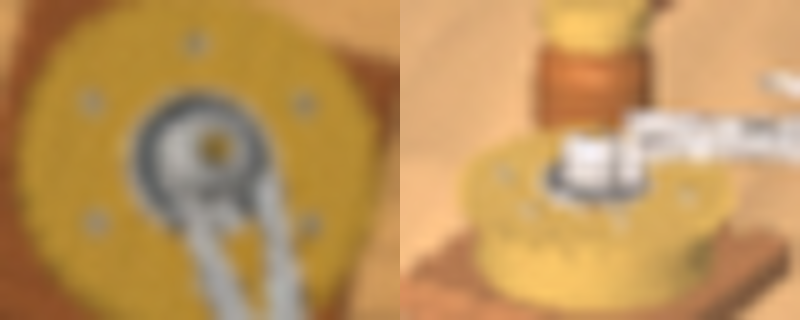

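The touch began at TCP 51.8 mm (51.5 expected) and reached 2.4 N at most. I have backed off. The top view shows the ring concentric round the hub, and the side view shows it flat just above the washer. Last, a force check averaged over more samples.

Run:
```python
from h import *
np.set_printoptions(precision=3,suppress=True)
g=np.load('g.npy');f0=np.load('f0.npy')
f,s=F(25);print('now',f-f0,s['ee_pos'][2],s['t'])
env.movel([*g,.0524],rate=.02);f,s=F(25);print('up',f-f0,s['ee_pos'][2],s['gripper_width'],np.round(s['tcp_rot'][2],4),s['t'])
```

```text
now [-0.241  0.052  0.367  0.068 -0.068  0.02 ] 0.05209616026861512 26.6833
up [-0.023 -0.231  0.09  -0.006 -0.014 -0.017] 0.05240378090916965 0.03468056956373405 [ 0. -1. -0.] 27.7667
```

Run:
```python
from h import *
np.set_printoptions(precision=3,suppress=True)
g=np.load('g.npy');f0=np.load('f0.npy')
env.movel([*g,.0528],rate=.02);f,s=F(12);print(f-f0,s['ee_pos'],s['gripper_width'],s['t'])
workorder.finish_job()
```

```text
[-0.037 -0.096  0.02  -0.004 -0.022 -0.004] [ 0.485 -0.299  0.053] 0.03418718931907923 28.4167
the job is handed in; nothing more can be done
```

I squeezed the pliers to past their stop with 50 N and lifted the spread ring off the wooden rest. I carried it to the barrel, slid it level over the hub and lowered it to the groove. I handed the job in at about 28.4 s, still holding.

**Last checks:**
- **Washer:** the ring touched it lightly while I felt for the height, from a TCP height of 51.8 mm and with at most about 2.4 N. I then raised it to about 0.5 mm above the washer, so its middle is at about 53.6 mm, inside the groove.
- **Forces:** there was no measurable contact at the end (under 0.1 N of change).
- **Spread:** the finger opening is 34 mm, so the pliers are past their stop and the ring is spread.
- **Pictures:** both cameras show the ring around the hub just above the washer. I saw nothing else disturbed, but took no full-scene picture at the end.

**Disagreements:**
- **Ring centre:** the two cameras' circle fits put the ring up to about 2 mm differently relative to the hub. The free descent shows that it fits.
- **Ring height:** at the hover the cameras put the ring about 1.5 mm lower than the geometry did. The touch on the washer agreed with the geometry to within 0.3 mm.
- **After backing off:** at a TCP height of 52.1 mm a light touch of about 0.4 N remained, so the pliers may have settled a few tenths of a millimetre in the grip. It cleared when I raised the ring.

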